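Oil the die block and draw the punch clear of its sheet slot

TASK

Take the oiler from its wooden stand and press its tip onto the die block's two spring oil points until each gives, first the upper one on the guide plate between the punches, then the lower one on the ledge, and stand the oiler back in its stand. Then draw the punch with the tall drum-shaped knob straight up, without levering or forcing it against its bore, until the dark groove round its shank is level with the top of the guide plate, and finish while still holding it there so that sheet metal can be slid in under it. Leave the other punch (wide, low cap) fully down and do not disturb the other things on the bench.

Things in the scene. Friction and masses are not known exactly. Their poses are not given: they have to be found in the camera images.
- die: Steel punch-and-die block, fixed. Origin: centre of its underside; y along the row of bores, z up. Dark lower die 80 (x) x 220 (y) x 30 mm; over it a sheet slot 10 mm high, open to front and back; over that the bright guide plate. Two vertical bores 17.5 mm wide at x 0, y +40 and -40 mm, through the guide plate and 20 mm into the die (floor at z 10 mm). The die forms 35 mm ledges at both y ends.
- guide_top (a point): Centre of the top face of the bright guide plate (80 x 150 x 35 mm, top 75 mm above the bench, bolt heads 3 mm high near its corners), midway between the bores; axes as the die block's.
- punch: The punch to draw: steel, about 0.15 to 0.31 kg, loose in one of the bores (which one varies), standing on the bore's floor. Origin at the centre of its foot, z up along it. Shank 16 mm in diameter; on top a drum-shaped knob 26 mm in diameter, 83 to 115 mm above the foot, its underside 18 mm above the guide plate when down.
- punch_knob (a point): Centre of the drum knob, half-way up it, 99 mm above the foot (109 mm above the bench when down). Gripped from above with the fingers closing across the row (along the die's x), the fingers clear the other punch.
- punch_groove (a point): Centre of the dark groove round the punch's shank (3 mm wide), 25 mm above its foot; at the start hidden in the block, 40 mm below the guide plate's top.
- punch_foot (a point): Centre of the foot of the punch.
- other_punch: The punch to leave alone, in the other bore: same shank, but a low cap 34 mm in diameter, 77 to 89 mm above its foot. Origin at the centre of its foot.
- upper_point_top (a point): Centre of the top face of the upper oil point when it is up: brass button 14 mm diameter, standing 5 mm proud of the guide plate's top, midway between the bores (80 mm above the bench). Moves down with the button.
- upper_point (a joint): Travel of the upper oil point, m: 0 up, 0.004 fully pressed; it springs back. About 0.8 N starts it, 4 N presses it fully; it counts as given way beyond half its travel.
- lower_point_top (a point): The same for the lower oil point: an equal brass button on the die's ledge at the die's y = -93 mm, x 0, top 35 mm above the bench.
- lower_point (a joint): Travel of the lower oil point, as for the upper one.
- stand: Light wooden block 64 x 64 x 85 mm, fixed, origin at the centre of its underside, with a vertical round hole 18 mm in diameter through its top centre in which the oiler stands.
- oiler: The oiler: 130 mm long, 50 g, origin at its tip, z up along it. Steel stem 5 mm wide at the tip to 10 mm wide, 70 mm long; collar 32 mm diameter x 6 mm (70 to 76 mm above the tip) which rests on the stand's top and keeps it upright; above it a round black handle 18 mm in diameter, 76 to 130 mm above the tip.
- oiler_grip (a point): Point on the oiler's axis, 104 mm above its tip, mid-handle: where to hold it (119 mm above the bench in the stand). z axis along the oiler.
- oiler_tip (a point): The oiler's lower tip, 15 mm above the bench while it stands in the stand.
- jar: Bystander: amber glass jar 60 mm in diameter, 75 mm high, origin under its centre.
- bur_stand: Bystander: round two-step wooden stand 84 mm in diameter, 73 mm high with its burs, origin under its centre.
- file: Bystander: small file with a wooden handle, 200 mm long, lying flat, along its own x (yaw 90 degrees or so); origin on the bench under its middle.
Not all that is in view belongs to the job. Leave any blue or red look-alike of the oiler alone. Leave any blue or red look-alike of the stand alone.

How it is judged:
On the way, in this order (a step that is already met when the one before it is completed fails the run):
1. the upper oil point is pressed past half its travel by the oiler's tip, the punch still down (value of joint upper_point above 0.002 m and distance between oiler_tip and upper_point_top below 0.008 m and angle between oiler_grip's own z axis and vertical below 0.5 rad and z of punch_foot in the frame of die below 0.014 m), for 0.1 s.
2. then the lower oil point is pressed in the same way, the punch still down (value of joint lower_point above 0.002 m and distance between oiler_tip and lower_point_top below 0.008 m and angle between oiler_grip's own z axis and vertical below 0.5 rad and z of punch_foot in the frame of die below 0.014 m), for 0.1 s.
3. the oiler stands in its stand again, let go, the punch still down (z of oiler_tip in the frame of stand below 0.02 m and horizontal distance between oiler_tip and stand below 0.008 m and angle between oiler_grip's own z axis and vertical below 0.08 rad and contact force between the fingers and oiler below 0.05 N and linear speed of oiler below 0.02 m/s and z of punch_foot in the frame of die below 0.014 m), for 0.2 s.
At the end, for the whole second after the job is handed in: The drum-knob punch is held still by the fingers, upright in its bore (within 4 degrees), its groove level with the guide plate's top within 6 mm, pressing on the bore with less than 15 N; the oiler stands upright and released in its stand; the other punch is fully down (within 4 mm) (z of punch_groove in the frame of guide_top between -0.006 and 0.006 m and x of punch_foot in the frame of die between -0.004 and 0.004 m and y of punch_foot in the frame of die between -0.046 and 0.046 m and angle between the z axis of punch and the z axis of die, either way round below 0.07 rad and contact force between the fingers and punch above 1 N and contact force between punch and die below 15 N and linear speed of punch below 0.01 m/s and z of oiler_tip in the frame of stand below 0.02 m and horizontal distance between oiler_tip and stand below 0.008 m and angle between oiler_grip's own z axis and vertical below 0.08 rad and contact force between the fingers and oiler below 0.05 N and z of other_punch in the frame of die below 0.014 m); the arm keeps its last pose, push and grip.
It fails at once if the punch is levered or pressed against the block with more than 30 N (contact force between punch and die above 30 N).
It fails at once if the punch is pulled right out of the guide plate (z of punch_foot in the frame of guide_top above -0.005 m).
It fails at once if the other punch is drawn up (z of other_punch in the frame of die above 0.02 m).
It fails at once if a bystander is disturbed by more than 20 mm (distance of any of jar, bur_stand, file from where it was at the start of the episode above 0.02 m).
It also fails if it takes over 59 s, if anything falls off the work surface, if the arm or the gripper's body presses on something with over 40 N, if the wrist force passes 120 N, or if a joint passes its speed limit or range.

ROBOT

A 6-joint arm with a two-finger parallel gripper is mounted at the origin on the work surface. World frame = base frame: x ahead of the robot, y to its left, z up, the work surface at z = 0. Lengths are in m, angles in rad, forces in N, time in s.
With the tool pointing down it reaches from about 0.35 to 0.775 m from the base axis. Payload 7.3 kg.
Tool frame: the origin (TCP) lies where the fingers leave the gripper's body, on its centre line; the fingertips stand 66 mm ahead of it and the grasp point (between the pads) lies 47 mm ahead of it (robot.tips_ahead is the distance from the TCP to the fingertips, in m); z points along the fingers, y is the line along which they close (so a half turn about z gives the same grasp; the last joint's range is limited). The gripper opens to 92 mm and grips with 3 to 60 N. Pads are 19 mm wide; open, the fingers measure 130 mm over their backs; the gripper's body (75 mm by 190 mm) begins 47 mm behind the grasp point.
Start: joints at [0.963, 0.342, 1.524, -0, 1.275, -0.146], TCP at [0.234, 0.47, 0.292] pointing down, gripper open.
Joint ranges: [-2.53, 2.53], [-0.77, 2.02], [0.04, 2.7], [-1, 4.14], [0.28, 2.66], [-3.11, 3.11]. Speed limits (rad/s): [2.57, 2.57, 3.14, 3.14, 3.14, 3.14].

INTERFACE

Orientations are given as [roll, pitch, yaw] about the fixed x, y, z axes, in that order (R = Rz(yaw) Ry(pitch) Rx(roll)).
In Python, from cell import robot gives the robot as it stands.
- The arm moves only by the shell command python3 -m inch 'ROWS' [FORCE]. ROWS is a JSON object of lists of equal length, an entry for each row: "travel": the shift along the tool's x, y, z in mm, a list of three; "turn": the turn about the tool's z in units of 5 degrees (1.0 is 5 degrees); "claw": the closure, from -1 (fully open) to 1 (shut). A call has 1 to 12 rows; each row is the pose to reach, as a shift and turn from the pose commanded when the call began, along the tool's axes at that moment; what a row does not reach only later rows make up. A row lasts 1/10 s, in which the tool goes at most 50 mm and 8.59 degrees, less where a joint would pass 70% of its speed; a pose out of reach is approached as far as the arm can. A call with a gripper value outside its range is refused whole. The fingers move at their own pace and stop on an object; FORCE is the grip in N (left out, the last holds). Time passes only in rows, so rows that repeat a pose let the fingers close. It gives the time, the measured TCP pose, the force, the opening and the grip force at its end, in the units of the state.
- robot.observe(): the state, without advancing time (a new reading comes with each control period).
- robot.read_camera(name): name is "scene" or "top" or "wrist"; returns a dict with "pixels" (480x640x3 uint8, red, green, blue), "fx", "fy", "cx", "cy" (pixels), "cam_to_world" (4x4, takes a point from camera to world coordinates). Camera axes: x right, y down, z forward; pixel columns grow to the right and rows downward; lengths in m; the calibration is good to about 2 mm. A picture is of the moment at which its call begins. There is no depth.
- robot.hand_in(): hands the job in; it is judged then, once.
The state is a dict: "time": time; "qpos": joint angles; "qvel": joint speeds; "joint_efforts": joint torques, N m; "tool_pos": TCP position; "tool_rot": TCP orientation; "contact_force": force on the tool from outside, world axes, zero at the start; "torque": the same for the moment, N m; "opening": finger opening in m; "grip_force": force on a finger pad.
Only numpy, scipy, OpenCV 4.12 (cv2) and the standard library are available. Lean on these libraries where they do the work, as an engineer would, in place of code of your own. Each camera call takes 0.05 s, during which the arm holds its last target. There are 200 camera calls.

## Working session

There is one attempt and no reset: what is moved stays moved. The work goes in short steps, Python scripts to look and compute and a shell command to move; the robot and the scene stay as the last step left them, time stands still between calls to the robot, and variables do not carry over. Pictures are saved under pics/ and viewed, at most 10 in all, crops included, and the job is handed in when it is done.

```bash
mkdir -p pics; ls; python3 - <<'E'
from cell import robot
import cv2,numpy as np,pickle
for n in ("scene","top"):
    c=robot.read_camera(n); cv2.imwrite(f"pics/{n}0.png",c["pixels"][:,:,::-1]); pickle.dump(c,open(f"{n}0.pkl","wb"))
    print(n,c["fx"],c["cx"],c["cy"],np.round(c["cam_to_world"],3).tolist())
print(robot.observe())
E
```

```text
pics
scene 565.0220240850825 321.1070402894841 235.68849031069973 [[-0.656, 0.631, -0.415, 1.077], [0.755, 0.548, -0.36, 0.426], [0.0, -0.55, -0.835, 1.09], [0.0, 0.0, 0.0, 1.0]]
top 458.26640000172637 323.1369209449366 243.42988360306586 [[0.024, -0.987, 0.159, 0.436], [-0.999, -0.02, 0.028, 0.0], [-0.024, -0.16, -0.987, 1.02], [0.0, 0.0, 0.0, 1.0]]
{'time': 0.1, 'qpos': array([ 9.63015872e-01,  3.42624535e-01,  1.52490178e+00,  1.48739298e-05,
        1.27539111e+00, -1.46016420e-01]), 'qvel': array([-0.00179043, -0.00091375, -0.00281321, -0.0001009 ,  0.00121817,
       -0.00178427]), 'joint_efforts': array([ 1.64785597e-03, -4.32005453e+01, -2.44693923e+01,  7.20670586e-02,
        5.25534747e-02, -6.57912415e-05]), 'tool_pos': array([0.23373375, 0.46980338, 0.29163608]), 'tool_rot': array([-3.14028405e+00, -2.06824030e-04,  2.67982414e+00]), 'contact_force': array([0.23294321, 0.48339489, 0.82853359]), 'torque': array([0.01904184, 0.04891121, 0.00480161]), 'grip_force': 0.0, 'opening': 0.09160343757710267}
```

View pics/scene0.png

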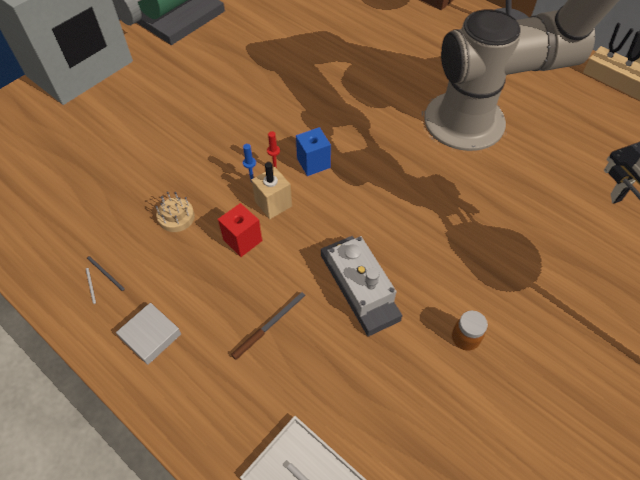

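View pics/top0.png

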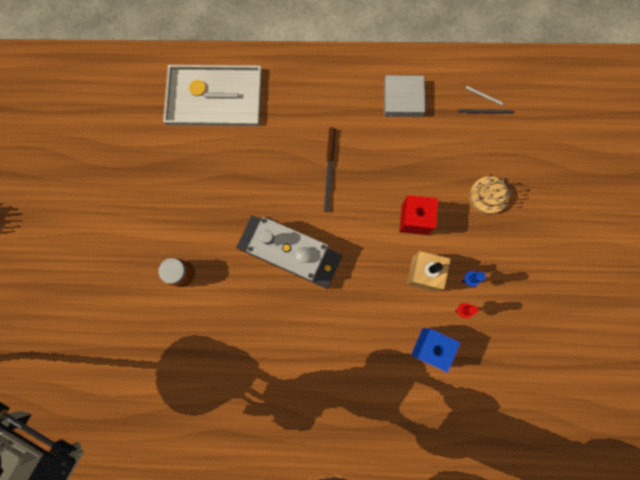

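```bash
cat > h.py <<'E'
import numpy as np,cv2,pickle
def ray(c,u,v):
    T=np.array(c["cam_to_world"]); d=T[:3,:3]@[(u-c["cx"])/c["fx"],(v-c["cy"])/c["fy"],1]
    return T[:3,3],d
def at(c,u,v,z):
    o,d=ray(c,u,v); return o+d*(z-o[2])/d[2]
def proj(c,p):
    T=np.linalg.inv(c["cam_to_world"]); q=T[:3,:3]@p+T[:3,3]
    return c["fx"]*q[0]/q[2]+c["cx"],c["fy"]*q[1]/q[2]+c["cy"]
E
python3 - <<'E'
from h import *
s=pickle.load(open("scene0.pkl","rb"));t=pickle.load(open("top0.pkl","rb"))
print("oiler top .145",at(s,269,166,.145),at(t,437,267,.145))
print("upper .08",at(s,361.5,269.5,.08),at(t,287,247.5,.08))
print("lower .035",at(t,327,268,.035))
print("knob .125",at(s,372,274,.125),at(t,267,236,.125))
print("cap .099",at(s,352,249,.099),at(t,307,254,.099))
a=s["pixels"][120:330,225:425,::-1];b=t["pixels"][200:300,230:490,::-1]
a=cv2.resize(a,(400,420),interpolation=2);b=cv2.resize(b,(400,154),interpolation=2)
cv2.imwrite("pics/c1.png",np.vstack([a,b]))
E
```

```text
oiler top .145 [ 0.54405623 -0.18667069  0.145     ] [ 0.53590086 -0.19372962  0.145     ]
upper .08 [0.58294248 0.10775232 0.08      ] [0.57742689 0.10137372 0.08      ]
lower .035 [0.54123636 0.01803447 0.035     ]
knob .125 [0.5993642  0.14380708 0.125     ] [0.59296745 0.13726862 0.125     ]
cap .099 [0.56698273 0.06833113 0.099     ] [0.56205073 0.05813493 0.099     ]
```

View pics/c1.png

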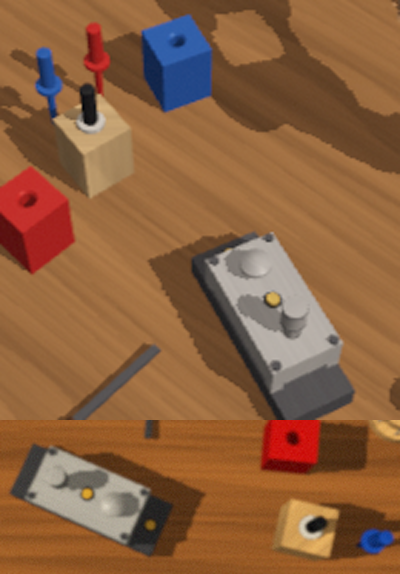

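```bash
python3 -m inch '{"travel":[[-45,-36,2],[-90,-70,4],[-130,-104,6],[-170,-138,8],[-210,-170,8],[-250,-200,8],[-284,-228,8],[-284,-228,8],[-284,-228,8],[-284,-228,8]],"turn":[1.5,3,4.5,6,7.5,8.6,8.6,8.6,8.6,8.6],"claw":[-0.3,-0.3,-0.3,-0.3,-0.3,-0.3,-0.3,-0.3,-0.3,-0.3]}' 20
cat >> h.py <<'E'
def go(robot,p,yaw=None):
    "travel (mm, tool axes) and turn (5-degree units) from the measured pose to world p, tool down"
    o=robot.observe(); y=o["tool_rot"][2]; d=(np.array(p)-o["tool_pos"])*1e3
    x=[np.cos(y)*d[0]+np.sin(y)*d[1], np.sin(y)*d[0]-np.cos(y)*d[1], -d[2]]
    t=0 if yaw is None else -((yaw-y+np.pi)%(2*np.pi)-np.pi)/np.radians(5)
    print("travel",np.round(x,1),"turn",round(t,2))
E
python3 - <<'E'
from h import *
from cell import robot
go(robot,[.541,-.19,.285],1.17)
t=pickle.load(open("top0.pkl","rb"));print(at(t,475,278,.1),at(t,467,310,.1))
print(robot.observe()["tool_rot"])
E
```

```text
time: 1.1
tool_pos: [0.3863, 0.1395, 0.284]
tool_rot: [-3.141, -0.001, 1.928]
contact_force: [-0.3, 0.2, 0.5]
opening: 0.0594
grip_force: 0.0
travel [-362.8   29.6   -1. ] turn 8.69
[ 0.52062748 -0.27868645  0.1       ] [ 0.45703797 -0.26123136  0.1       ]
[-3.14105661e+00 -6.32064544e-04  1.92828047e+00]
```

```bash
python3 -m inch '{"travel":[[-45,4,0],[-90,8,0],[-135,12,0],[-180,15,0],[-225,19,0],[-270,22,0],[-315,26,0],[-350,29,0],[-363,30,-1],[-363,30,-1],[-363,30,-1]],"turn":[1.2,2.4,3.6,4.8,6,7.2,8.4,8.7,8.7,8.7,8.7],"claw":[-0.3,-0.3,-0.3,-0.3,-0.3,-0.3,-0.3,-0.3,-0.3,-0.3,-0.3]}' 20
python3 - <<'E'
from h import *
from cell import robot
c=robot.read_camera("wrist"); cv2.imwrite("pics/w1.png",c["pixels"][:,:,::-1]); pickle.dump(c,open("w1.pkl","wb"))
print(np.round(c["cam_to_world"],3).tolist(),c["fx"])
s=robot.read_camera("scene");pickle.dump(s,open("s1.pkl","wb"))
print(proj(c,np.array([.541,-.19,.145])),proj(c,np.array([.541,-.19,.091])))
E
```

```text
time: 2.2
tool_pos: [0.5418, -0.188, 0.2849]
tool_rot: [-3.14, -0.001, 1.172]
contact_force: [0.4, -0.1, 0.5]
opening: 0.06
grip_force: 0.0
[[0.922, -0.373, -0.104, 0.569], [-0.387, -0.888, -0.246, -0.123], [-0.001, 0.268, -0.964, 0.378], [0.0, 0.0, 0.0, 1.0]] 390.6233351658276
(np.float64(318.44960757033056), np.float64(252.80982127412514)) (np.float64(318.4098547157083), np.float64(231.469956725729))
```

View pics/w1.png

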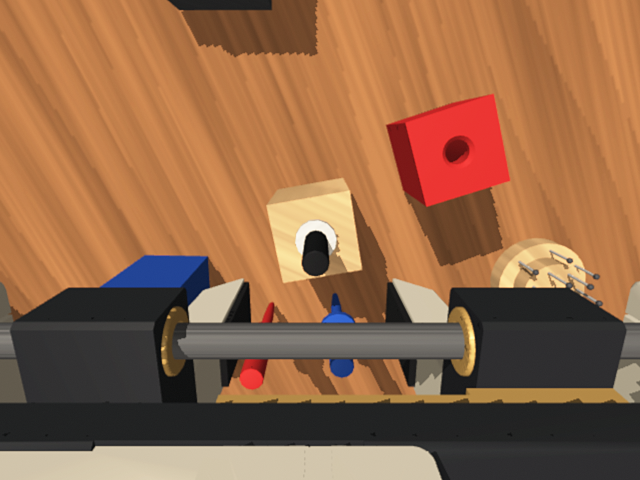

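The picture shows the black-handled oiler at the wooden stand's centre: handle top at (316,262), collar centre at (316,237), blue and red look-alikes below between the fingers' images but farther off.

```bash
python3 - <<'E'
from h import *
from cell import robot
c=pickle.load(open("w1.pkl","rb"))
print(at(c,316,262,.145),at(c,316,238,.091))
im=c["pixels"].astype(int)
m=(im.min(2)>215);m[:200]=0;m[280:]=0;m[:,:280]=0;m[:,360:]=0
v,u=np.nonzero(m);print("white",u.min(),u.max(),v.min(),v.max())
d=(im.max(2)<45);d[:215]=0;d[285:]=0;d[:,:295]=0;d[:,:1]=0;d[:,335:]=0
v,u=np.nonzero(d);print("black",u.min(),u.max(),v.min(),v.max())
p=(at(c,316,262,.145)+at(c,316,238,.091))/2
go(robot,[p[0],p[1],.166])
E
```

```text
[ 0.5372375  -0.19498381  0.145     ] [ 0.53732338 -0.19401812  0.091     ]
white 296 335 221 253
black 303 328 231 274
travel [ -7.8  -1.6 119.4] turn 0
```

```bash
python3 -m inch '{"travel":[[-8,-2,0],[-8,-2,40],[-8,-2,80],[-8,-2,110],[-8,-2,119],[-8,-2,119],[-8,-2,119],[-8,-2,119],[-8,-2,119],[-8,-2,119],[-8,-2,119],[-8,-2,119]],"turn":[0,0,0,0,0,0,0,0,0,0,0,0],"claw":[-0.3,-0.3,-0.3,-0.3,-0.3,-0.3,1,1,1,1,1,1]}' 20
python3 - <<'E'
from h import *
from cell import robot
p=robot.observe()["tool_pos"];print(p)
E
```

```text
time: 3.5
tool_pos: [0.5371, -0.1966, 0.1664]
tool_rot: [3.141, -0.0, 1.17]
contact_force: [-0.3, 0.3, 2.5]
opening: 0.0173
grip_force: 20.0
[ 0.53712173 -0.19660773  0.16640874]
```

```bash
python3 -m inch '{"travel":[[0,0,-10],[0,0,-40],[0,0,-80],[0,0,-130],[0,0,-130],[0,0,-130]],"turn":[0,0,0,0,0,0],"claw":[1,1,1,1,1,1]}' 20
python3 - <<'E'
from h import *
from cell import robot
go(robot,[.577,.101-.0015,.296])
go(robot,[.577,.101-.0015,.230])
E
```

```text
time: 4.1
tool_pos: [0.5373, -0.1967, 0.298]
tool_rot: [3.138, 0.0, 1.17]
contact_force: [0.4, -0.2, -1.0]
opening: 0.0175
grip_force: 20.0
travel [288.2 -79.    2. ] turn 0
travel [288.2 -79.   68. ] turn 0
```

```bash
python3 -m inch '{"travel":[[45,-12,0],[90,-25,0],[135,-37,0],[180,-50,0],[225,-62,0],[270,-74,0],[288,-79,0],[288,-79,0],[288,-79,30],[288,-79,45],[288,-79,45],[288,-79,45]],"turn":[0,0,0,0,0,0,0,0,0,0,0,0],"claw":[1,1,1,1,1,1,1,1,1,1,1,1]}' 20
python3 - <<'E'
from h import *
from cell import robot
ims=[]
for n in ("wrist","scene","top"):
    c=robot.read_camera(n); pickle.dump(c,open(n+"2.pkl","wb")); im=c["pixels"][:,:,::-1]
    if n=="wrist": ims.append(cv2.resize(im,(480,360)))
    elif n=="scene": ims.append(cv2.resize(im[180:340,300:420],(270,360),interpolation=2))
cv2.imwrite("pics/w2.png",np.hstack(ims))
c=pickle.load(open("wrist2.pkl","rb")); print(proj(c,np.array([.577,.101,.08])),proj(c,robot.observe()["tool_pos"]-[0,0,.151]))
E
```

```text
time: 5.3
tool_pos: [0.5766, 0.0985, 0.2509]
tool_rot: [-3.14, 0.001, 1.169]
contact_force: [0.3, 0.2, -0.8]
opening: 0.0174
grip_force: 20.0
(np.float64(317.52429217097176), np.float64(232.86643875488966)) (np.float64(318.85505629017484), np.float64(243.8775986742038))
```

View pics/w2.png

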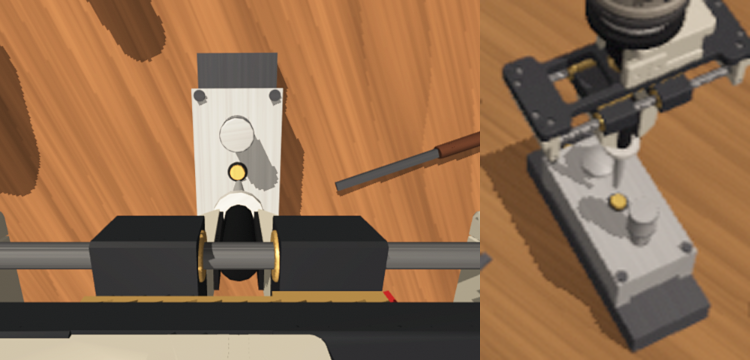

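The tip shows at about (317,245) in the wrist image, the upper brass button at (316,230), the drum knob's top at (317,177), with the block's sides upright in the image.

```bash
python3 - <<'E'
from h import *
from cell import robot
c=pickle.load(open("wrist2.pkl","rb"));im=c["pixels"]
h=cv2.cvtColor(im,cv2.COLOR_RGB2HSV)
m=((h[...,0]>18)&(h[...,0]<32)&(h[...,1]>110)&(h[...,2]>150)).astype(np.uint8);m[:190]=0;m[260:]=0;m[:,:290]=0;m[:,345:]=0
v,u=np.nonzero(m);print(u.min(),u.max(),v.min(),v.max(),len(u))
b=at(c,(u.min()+u.max())/2,(v.min()+v.max())/2,.08);print("button",b)
k=at(c,317,177,.125);print("knob",k, "dir",k-b)
# plate edges: tall-edge direction
g=cv2.cvtColor(im,cv2.COLOR_RGB2GRAY)
for r in (150,165,200,230,250): 
    row=g[r,230:400].astype(int); d=np.diff(cv2.GaussianBlur(row.astype(np.float32)[None],(1,1),0)[0]); print(r,230+d[:80].argmax(),230+80+d[80:].argmin())
o=robot.observe()["tool_pos"];go(robot,[b[0],b[1],o[2]])
cv2.imwrite("pics/w3.png",cv2.resize(g[150:300,240:400],(640,600),interpolation=2))
E
```

```text
307 325 220 239 288
button [0.57696838 0.10364214 0.08      ]
knob [0.59390193 0.14142517 0.125     ] dir [0.01693355 0.03778303 0.045     ]
150 255 375
165 298 375
200 258 374
230 306 326
250 260 372
travel [ 4.2 -2.  -0. ] turn 0
```

View pics/w3.png

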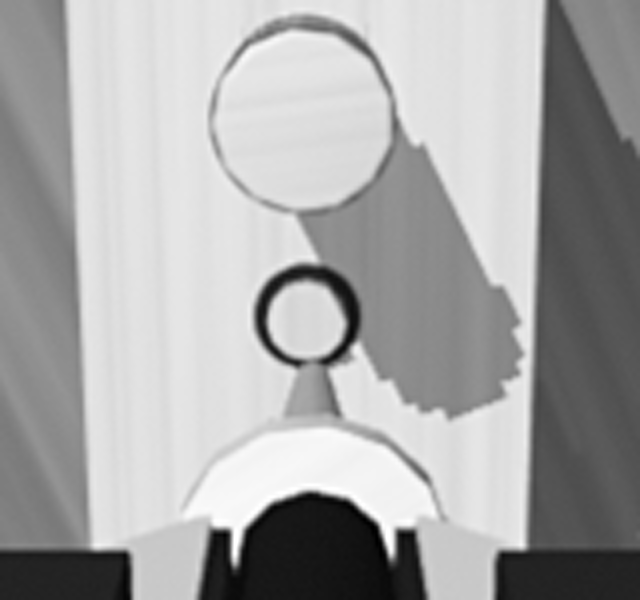

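```bash
python3 -m inch '{"travel":[[4,-2,0],[4,-2,10],[4,-2,16],[4,-2,20],[4,-2,22],[4,-2,22],[4,-2,22]],"turn":[0,0,0,0,0,0,0],"claw":[1,1,1,1,1,1,1]}' 20
```

```text
time: 6.15
tool_pos: [0.5764, 0.1039, 0.2295]
tool_rot: [3.142, -0.0, 1.17]
contact_force: [-1.5, 0.6, 3.0]
opening: 0.0174
grip_force: 20.0
```

```bash
python3 -m inch '{"travel":[[0,0,1],[0,0,1],[0,0,1]],"turn":[0,0,0],"claw":[1,1,1]}' 20; python3 - <<'E'
from h import *
from cell import robot
c=robot.read_camera("scene");print("t",robot.observe()["contact_force"])
t=pickle.load(open("top2.pkl","rb"))
up=np.array([.577,.1036]); 
for y in (-.389,-.40,-.41): print(up+93e-3*np.array([np.sin(y),-np.cos(y)]))
import numpy as np
E
```

```text
time: 6.45
tool_pos: [0.5765, 0.1038, 0.2285]
tool_rot: [3.141, -0.0, 1.17]
contact_force: [-1.0, 0.2, 2.4]
opening: 0.0171
grip_force: 20.0
t [-1.81625054  0.0505222   1.92877926]
[0.54172851 0.01754814]
[0.54078409 0.01794133]
[0.53992933 0.01830776]
```

```bash
python3 -m inch '{"travel":[[0,0,1],[0,0,2],[0,0,2],[0,0,2]],"turn":[0,0,0,0],"claw":[1,1,1,1]}' 20; python3 - <<'E'
from h import *
from cell import robot
for i in range(3):
    c=robot.read_camera("wrist");print("t",robot.observe()["contact_force"])
c=robot.read_camera("scene")
a=cv2.resize(c["pixels"][215:315,310:430,::-1],(480,400),interpolation=2)
cv2.imwrite("pics/s3.png",a)
E
```

```text
time: 6.9
tool_pos: [0.5766, 0.1039, 0.227]
tool_rot: [3.14, -0.001, 1.17]
contact_force: [-2.3, 0.3, 7.8]
opening: 0.0177
grip_force: 20.0
t [-1.38074982  0.30589422  6.24136957]
t [-2.46645464  0.01673734  8.43138696]
t [-3.16981586 -0.04300991  6.9468567 ]
```

View pics/s3.png

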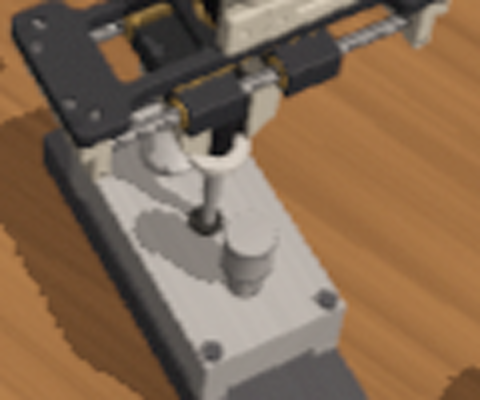

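The picture shows the tip centred on the sunken button at (205,220); with 7 N the upper point is at its stop.

```bash
python3 -m inch '{"travel":[[0,0,-20],[0,0,-45],[-45,0,-45],[-93,0,-45],[-93,0,-45],[-93,0,-10],[-93,0,20],[-93,0,20],[-93,0,20]],"turn":[0,0,0,0,0,0,0,0,0],"claw":[1,1,1,1,1,1,1,1,1]}' 20; python3 - <<'E'
from h import *
from cell import robot
c=robot.read_camera("wrist");im=c["pixels"]
print(proj(c,robot.observe()["tool_pos"]-[0,0,.150]),proj(c,np.array([.541,.018,.035])))
cv2.imwrite("pics/w4.png",cv2.resize(im[150:300,240:400,::-1],(640,600),interpolation=2));pickle.dump(c,open("w4.pkl","wb"))
E
```

```text
time: 8.0
tool_pos: [0.5404, 0.0185, 0.2063]
tool_rot: [-3.141, -0.0, 1.17]
contact_force: [-0.2, 0.3, -0.5]
opening: 0.0176
grip_force: 20.0
(np.float64(319.02479897399485), np.float64(244.9793541539405)) (np.float64(319.2695716417812), np.float64(236.58992913576955))
```

View pics/w4.png

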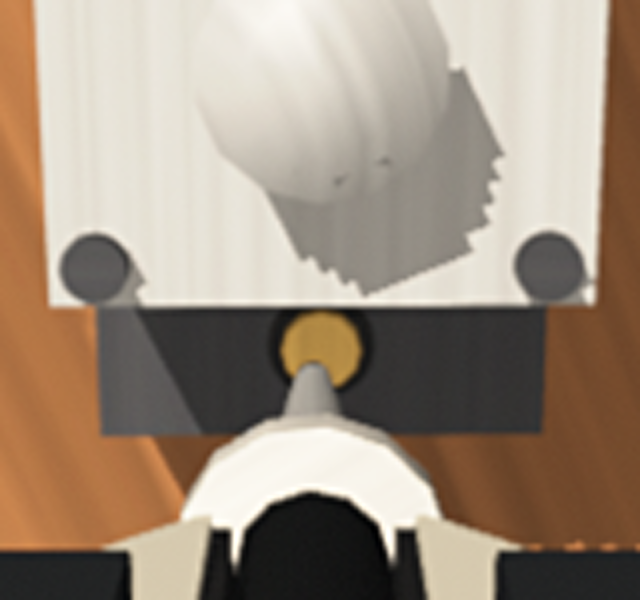

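The button is at (320,237), where expected, with the tip lined up over it; pressing straight down.

```bash
python3 -m inch '{"travel":[[0,0,10],[0,0,18],[0,0,22],[0,0,24],[0,0,24],[0,0,24],[0,0,24]],"turn":[0,0,0,0,0,0,0],"claw":[1,1,1,1,1,1,1]}' 20; python3 - <<'E'
from h import *
from cell import robot
for i in range(3):
    c=robot.read_camera("wrist");print("t",robot.observe()["contact_force"])
E
```

```text
time: 8.75
tool_pos: [0.5402, 0.0183, 0.1826]
tool_rot: [3.141, -0.0, 1.17]
contact_force: [-0.4, 0.2, 2.5]
opening: 0.0176
grip_force: 20.0
t [-0.19713767  0.55768004  3.06193939]
t [0.06340452 0.74312714 4.12394744]
t [0.10867284 0.16139212 2.82223382]
```

Press 1.5 mm further until it bottoms.

```bash
python3 -m inch '{"travel":[[0,0,1],[0,0,1.5],[0,0,1.5],[0,0,1.5]],"turn":[0,0,0,0],"claw":[1,1,1,1]}' 20; python3 - <<'E'
from h import *
from cell import robot
for i in range(2):
    c=robot.read_camera("wrist");print("t",robot.observe()["contact_force"])
go(robot,[.5371,-.1966,.296])
E
```

```text
time: 9.3
tool_pos: [0.5404, 0.0183, 0.1818]
tool_rot: [3.14, -0.001, 1.17]
contact_force: [-2.4, 0.3, 10.3]
opening: 0.0176
grip_force: 20.0
t [-2.24163284  1.13667517 11.11965547]
t [-1.83989493  0.60635489 11.04712063]
travel [-199.1   80.7 -114.2] turn 0
```

```bash
python3 -m inch '{"travel":[[0,0,-40],[0,0,-85],[0,0,-114],[-45,18,-114],[-90,36,-114],[-135,54,-114],[-175,71,-114],[-199,81,-114],[-199,81,-114],[-199,81,-85],[-199,81,-65],[-199,81,-65]],"turn":[0,0,0,0,0,0,0,0,0,0,0,0],"claw":[1,1,1,1,1,1,1,1,1,1,1,1]}' 20; python3 - <<'E'
from h import *
from cell import robot
c=robot.read_camera("wrist");im=c["pixels"]
o=robot.observe()["tool_pos"];print(o,proj(c,o-[0,0,.151]),proj(c,np.array([.537,-.195,.085])))
cv2.imwrite("pics/w5.png",cv2.resize(im[150:300,240:400,::-1],(640,600),interpolation=2))
go(robot,[.5371,-.1966,.1675])
E
```

```text
time: 10.6
tool_pos: [0.5357, -0.1952, 0.2425]
tool_rot: [-3.135, -0.001, 1.171]
contact_force: [-0.6, 0.7, -0.2]
opening: 0.0177
grip_force: 20.0
[ 0.53656445 -0.195599    0.24447128] (np.float64(321.1488517083167), np.float64(245.44539643789466)) (np.float64(321.38237271515186), np.float64(240.82888819682785))
travel [-0.7  0.9 77. ] turn 0
```

View pics/w5.png

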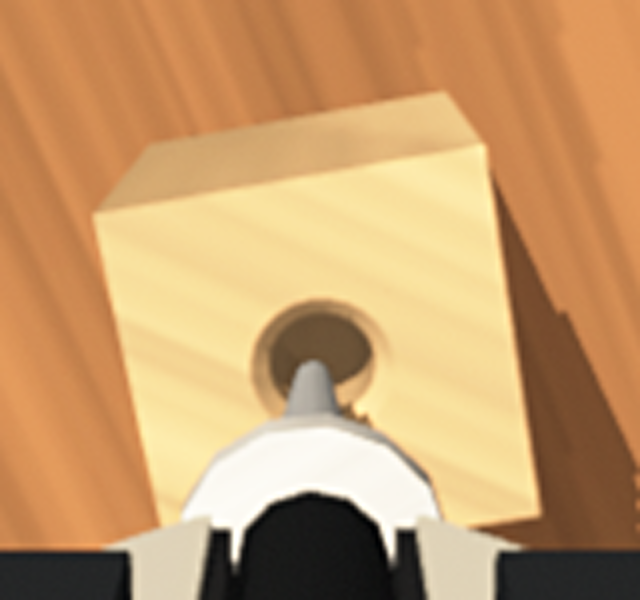

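The tip at (318,241) stands over the hole (its centre about (319,240)); going down.

```bash
python3 -m inch '{"travel":[[0,0,20],[0,0,45],[0,0,65],[0,0,74],[0,0,77],[0,0,77],[0,0,77]],"turn":[0,0,0,0,0,0,0],"claw":[1,1,1,1,1,1,1]}' 20
```

```text
time: 11.35
tool_pos: [0.5377, -0.1968, 0.17]
tool_rot: [3.139, 0.0, 1.17]
contact_force: [-0.1, -0.1, -0.5]
opening: 0.0178
grip_force: 20.0
```

```bash
python3 -m inch '{"travel":[[0,0,1],[0,0,2],[0,0,3],[0,0,3]],"turn":[0,0,0,0],"claw":[1,1,1,1]}' 20
```

```text
time: 11.75
tool_pos: [0.5372, -0.1967, 0.1664]
tool_rot: [3.141, -0.0, 1.17]
contact_force: [-1.1, 0.2, 4.5]
opening: 0.0173
grip_force: 20.0
```

Seated (5 N). Releasing, waiting, and rising.

```bash
python3 -m inch '{"travel":[[0,0,0],[0,0,0],[0,0,0],[0,0,0],[0,0,0],[0,0,-15],[0,0,-40],[0,0,-80],[0,0,-110],[0,0,-110]],"turn":[0,0,0,0,0,0,0,0,0,0],"claw":[0.2,-0.3,-0.3,-0.3,-0.3,-0.3,-0.3,-0.3,-0.3,-0.3]}' 20; python3 - <<'E'
from h import *
from cell import robot
c=robot.read_camera("top");pickle.dump(c,open("t6.pkl","wb"))
d=robot.read_camera("wrist")
a=cv2.resize(d["pixels"][:,:,::-1],(480,360));b=cv2.resize(c["pixels"][180:330,180:480,::-1],(480,240),interpolation=2)
cv2.imwrite("pics/w6.png",np.vstack([a,b]))
u=np.array([.577,.1036])
k=np.array([.577+.0155,.1036+.0369]);print(k)
go(robot,[k[0],k[1],.285])
E
```

```text
time: 12.75
tool_pos: [0.5386, -0.1973, 0.2805]
tool_rot: [3.133, 0.001, 1.17]
contact_force: [0.8, -1.4, -0.2]
opening: 0.0597
grip_force: 0.0
[0.5925 0.1405]
travel [332.  -80.4  -9.1] turn 0
```

View pics/w6.png

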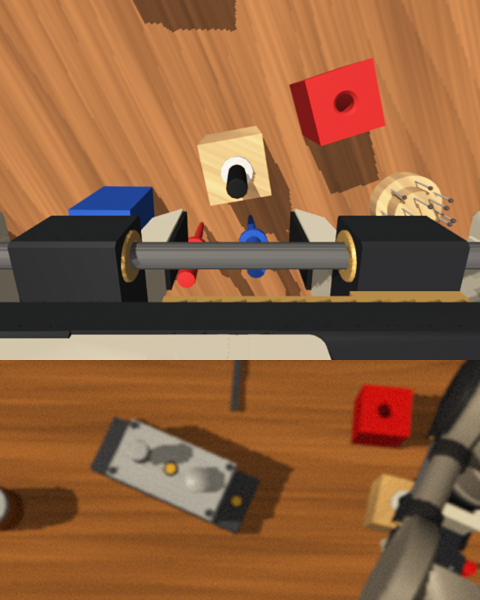

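The oiler stands upright and released in the wooden stand (wrist picture, (237,175)). Now above the knob.

```bash
python3 -m inch '{"travel":[[45,-11,-5],[90,-22,-5],[135,-33,-5],[180,-44,-5],[225,-55,-5],[270,-66,-5],[310,-75,-5],[332,-80,-5],[332,-80,-5],[332,-80,-5],[332,-80,-5]],"turn":[0,0,0,0,0,0,0,0,0,0,0],"claw":[-0.3,-0.3,-0.3,-0.3,-0.3,-0.3,-0.3,-0.3,-0.3,-0.3,-0.3]}' 20; python3 - <<'E'
from h import *
from cell import robot
c=robot.read_camera("wrist");pickle.dump(c,open("w7.pkl","wb"));im=c["pixels"]
print(proj(c,np.array([.593,.1405,.125])),robot.observe()["tool_pos"])
g=cv2.cvtColor(im,cv2.COLOR_RGB2GRAY)
r=g[190:310,250:390]
ci=cv2.HoughCircles(cv2.resize(r,None,fx=3,fy=3,interpolation=2),3,1.0,60,param1=120,param2=0.6,minRadius=50,maxRadius=110) if False else cv2.HoughCircles(cv2.resize(r,None,fx=3,fy=3,interpolation=2),cv2.HOUGH_GRADIENT,1,40,param1=80,param2=18,minRadius=55,maxRadius=110)
if ci is not None:
  for x,y,q in ci[0][:4]/3: print(x+250,y+190,q,at(c,x+250,y+190,.125))
E
```

```text
time: 13.95
tool_pos: [0.5927, 0.1391, 0.2799]
tool_rot: [-3.14, 0.001, 1.169]
contact_force: [-0.1, -0.2, 0.8]
opening: 0.0597
grip_force: 0.0
(np.float64(318.10856975214057), np.float64(240.40535888616898)) [0.59277384 0.13893125 0.28017376]
317.83334 240.5 18.566668 [0.59280783 0.14051111 0.125     ]
```

```bash
python3 -m inch '{"travel":[[1,0,30],[1,0,70],[1,0,105],[1,0,120],[1,0,124],[1,0,124],[1,0,124],[1,0,124]],"turn":[0,0,0,0,0,0,0,0],"claw":[-0.3,-0.3,-0.3,-0.3,-0.3,-0.3,-0.3,-0.3]}' 5;  python3 -m inch '{"travel":[[0,0,0],[0,0,0],[0,0,0],[0,0,0],[0,0,0],[0,0,0],[0,0,0],[0,0,0]],"turn":[0,0,0,0,0,0,0,0],"claw":[0,0.2,0.3,0.4,0.45,0.5,0.6,0.6]}' 5; python3 - <<'E'
from cell import robot
import numpy as np
for i in range(5):
    robot.read_camera("wrist");o=robot.observe();print(np.round(o["contact_force"],1),np.round(o["torque"],2),o["tool_pos"],o["opening"],o["grip_force"])
E
```

```text
time: 14.8
tool_pos: [0.594, 0.1411, 0.1583]
tool_rot: [3.139, -0.001, 1.17]
contact_force: [0.6, 0.3, -0.2]
opening: 0.0595
grip_force: 0.0
time: 15.6
tool_pos: [0.5933, 0.1413, 0.1567]
tool_rot: [-3.141, -0.0, 1.17]
contact_force: [-0.7, -0.2, 0.5]
opening: 0.0257
grip_force: 5.0
[-0.2 -0.3  0.1] [-0.04  0.18  0.02] [0.59326233 0.14126003 0.15672302] 0.025692451573568066 5.000025853514671
[-0.   0.7  1.1] [-0.01  0.13  0.01] [0.59327385 0.14125956 0.15671314] 0.026023288782945027 5.000000596046448
[-0.2  0.   0.5] [-0.04  0.16 -0.05] [0.59326833 0.14123962 0.1567254 ] 0.025484138886717304 4.999984055757523
[ 1.1 -0.9  0.5] [-0.04  0.15 -0.01] [0.59328772 0.14122229 0.15669292] 0.025561588478415418 4.9999938905239105
[-0.5 -0.5  0.7] [-0.01  0.16  0.05] [0.59328657 0.14124773 0.15672368] 0.02605487475963993 4.9999891966581345
```

Opening 26 mm matches the knob, with almost no side force. Firm up and lift a little, checking.

```bash
python3 -m inch '{"travel":[[0,0,0],[0,0,0],[0,0,-3],[0,0,-6],[0,0,-10],[0,0,-10],[0,0,-10]],"turn":[0,0,0,0,0,0,0],"claw":[0.7,0.7,0.7,0.7,0.7,0.7,0.7]}' 15; python3 - <<'E'
from cell import robot
import numpy as np
for i in range(3):
    robot.read_camera("wrist");o=robot.observe();print(np.round(o["contact_force"],1),np.round(o["torque"],2),o["tool_pos"],o["grip_force"])
E
```

```text
time: 16.55
tool_pos: [0.5934, 0.1412, 0.1669]
tool_rot: [3.141, -0.0, 1.17]
contact_force: [-0.3, 0.4, -2.1]
opening: 0.026
grip_force: 15.0
[ 0.2  0.7 -2.7] [-0.12  0.07 -0.03] [0.59327083 0.14121589 0.16671413] 14.999827444553375
[-0.4 -0.6 -2.2] [-0.11  0.08  0.06] [0.59322584 0.1411986  0.16663473] 14.999792128801346
[ 0.7  0.2 -2.1] [-0.1   0.04 -0.02] [0.59319786 0.14119449 0.16657119] 14.999839514493942
```

```bash
python3 -m inch '{"travel":[[0,0,-4],[0,0,-9],[0,0,-14],[0,0,-19],[0,0,-24],[0,0,-28],[0,0,-30],[0,0,-30],[0,0,-30],[0,0,-30]],"turn":[0,0,0,0,0,0,0,0,0,0],"claw":[0.7,0.7,0.7,0.7,0.7,0.7,0.7,0.7,0.7,0.7]}' 15; python3 - <<'E'
from h import *
from cell import robot
for i in range(2):
    c=robot.read_camera("scene");o=robot.observe();print(np.round(o["contact_force"],1),np.round(o["torque"],2),o["tool_pos"],o["grip_force"])
# dark groove along the shank in the scene view, base at the block's bore (scene camera reads ~6 mm off: check relative to the plate)
g=cv2.cvtColor(c["pixels"],cv2.COLOR_RGB2GRAY)
u,v=proj(c,np.array([.5928,.1405,.075]));print(u,v)
print(g[int(v)-28:int(v)+14, int(u)-12:int(u)+13:3])
E
```

```text
time: 17.7
tool_pos: [0.5932, 0.1412, 0.1964]
tool_rot: [-3.141, 0.0, 1.17]
contact_force: [0.0, -0.5, -2.1]
opening: 0.0254
grip_force: 15.0
[ 0.2  0.9 -2. ] [-0.11  0.06 -0.02] [0.59317725 0.14121625 0.19643475] 14.999894499778748
[-0.3 -0.3 -1.7] [-0.09  0.1  -0.02] [0.59321715 0.14120793 0.19647698] 14.999850243330002
370.8664191229204 283.0402222659486
[[ 57  43  45  48  61  62 109  84  48]
 [ 47  43  45  61  63  62  58  42  78]
 [ 43  43  56  62  65  49  44  31  83]
 [ 43  54  61  63  57  43  71  24  60]
 [ 42  62  61  59  46  63 119  53  51]
 [ 60  63  64  45  44  84 125 104 112]
 [ 62  63  50  44  87  68 111 107 123]
 [ 62  51  42  73  71  63  85 123 134]
 [ 58  45  64  66  63  61  64 162 102]
 [ 46  43  84  63  64  62  62 150  64]
 [ 44  65  68  63  62  63  62 128  38]
 [ 44  50  64  64  63  64  66 132  45]
 [ 73  76  62  63  63  66  55 100  68]
 [ 85 102  63  64  64  58  45 107  79]
 [ 91  86  55  62  65  46  43 123 106]
 [100  97  51  67  47  40  41 130 112]
 [123 130  54  56  45  43  67 128 120]
 [163  89  58  44  43  40 134 156 146]
 [151  80  92  43  43  98 143 169 177]
[... 198 characters left out ...]
132 130 139 139  95 139 183 185 184]
 [132 130 132 118  97 140 184 186 183]
 [163 132 132 110 101 142 186 185 181]
 [181 132 130 104 104 146 186 185 183]
 [184 166 131  85 106 147 185 186 183]
 [184 184 131  76 108 149 185 185 184]
 [184 187 164  68 112 149 184 185 185]
 [185 184 183  62 116 143 182 185 185]
 [184 185 187  86 118 102 183 185 186]
 [184 185 188 156  74 107 183 185 184]
 [184 184 187 182 130 177 182 184 184]
 [185 184 186 185 180 185 183 183 185]
 [186 184 185 186 186 186 184 182 184]
 [185 183 184 187 185 186 185 182 185]
 [185 185 184 186 184 186 185 182 184]
 [184 184 184 186 184 186 186 182 182]
 [183 185 184 184 185 186 185 183 181]
 [183 185 184 184 185 184 184 184 182]]
```

The punch rose 39.8 mm with a steady 2–3 N load, and its dark groove shows just at the plate's surface.

```bash
python3 -c "
from cell import robot
print(robot.hand_in())"
```

```text
the job is handed in; nothing more can be done
None
```

I pressed both oil points to their stops (upper, then lower), put the oiler back in its stand, and handed in with the drum-knob punch drawn about 40 mm and held, its groove level with the guide plate; hand-in returned no verdict.

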